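# Lock the coin drawers with the locking bar

## Task

Close both coin drawers of the laundrette's drawer bank so that their fronts are flush with its face, then thread the locking bar from the right-hand end (the robot's right) through all the brackets and both drawer eyes until its handle is up against the first bracket, and let go. Do not knock over or shift the bottle, the mug and the jar.

Things in the scene. Friction and masses are not known exactly. Their poses are not given: they have to be found in the camera images.
- bank: Blue and dark steel coin drawer bank fixed to the counter, 176 mm wide (y), 148 mm high. Origin on the counter, straight below the locking line; z up, +x into the bank (away from the robot), +y to the robot's left. The locking line, on which all the holes must come, runs along its y at x = 0, z = 100 mm. The bank's face stands 26 mm behind the line.
- bracket_right (a point): Centre of the hole in the right-hand fixed bracket, on the locking line at bank y = -80 mm. Axes as the bank's. Three such upright steel plates, 36 mm wide (x), 8 mm thick (y), tops 18 mm above the line, stand at bank y = -80, 0 and +80 mm; each has a 15 mm round hole on the line.
- lamp (a point): A point on the axis of the lamp tube, 26 mm in diameter, that runs along bank y from -175 to +105 mm, its axis at bank x = +26 mm, z = 210 mm (this point: y = 0). It hangs over the brackets and blocks an upright gripper there; one leaning back some 35 degrees towards the robot, its fingers pointing down and into the bank, passes in front of it.
- drawer_right (a joint): Opening of the right coin drawer (66 mm wide, centred at bank y = -40 mm), m. 0 = front flush with the bank's face and its eye due on the locking line; positive = out towards the robot. Travel -0.010 to 0.070: there is no stop at 0, it can be pushed 10 mm too deep. Rubs with about 3 N and stays where it is left.
- drawer_left (a joint): Opening of the left coin drawer (centre at bank y = +40 mm), likewise. Each drawer front carries a steel eye plate, 7 mm thick (y), 15 mm hole 100 mm up, at bank y = -18 mm (right) and +62 mm (left). The plate is loose: up to 6 mm fore or aft of its middle along bank x, not reported, rubbing with 0.5 N; the bar's tip can find its hole by touch and carry it along.
- pull_right (a point): Middle of the right drawer's pull, an upright aluminium tab 8 mm thick (bank x), 30 mm wide (y), top 14 mm above this point, 98 mm above the counter; when flush at bank x = -40, y = -52 mm. Axes as the bank's. Behind it 62 mm are free to the drawer's front; below, a 12 mm arm joins it to the drawer, top 25 mm under this point.
- pull_left (a point): The same on the left drawer; when flush at bank x = -40, y = +28 mm.
- rest: Grey plastic rest fixed to the counter on which the bar lies: base 190 x 50 x 8 mm, with two 50 mm high slotted posts 20 and 145 mm from the origin along its +x. Origin on the counter, below the bar's shoulder. The slots are open at the top.
- bar: Locking bar, 140 g (give or take): round steel shank 10 mm in diameter and 188 mm long, the last 9 mm tapering to 7 mm, with a dark rubber cylindrical handle 22 mm in diameter and 46 mm long at the other end. Origin on its axis at the shoulder where the handle meets the shank; +x runs along the shank to the tip. It lies level in the rest, axis 45 mm above the counter.
- bar_tip (a point): Centre of the bar's tapered end, 188 mm along its +x.
- bar_grip (a point): Middle of the bar's handle, on the axis, 23 mm behind the shoulder.
- detergent: Bystander: blue detergent bottle, 66 mm in diameter, 170 mm high. Origin under its centre.
- mug: Bystander: white mug, 76 mm in diameter, 85 mm high. Origin under its centre.
- stainjar: Bystander: white jar, 70 mm in diameter, 90 mm high. Origin under its centre.
Mind the look-alikes: they are no part of the job. Of the things like the bar, leave any that is blue; of the rest the larger one is meant.

How it is judged:
By the outcome, as a careful person would: the job done as asked, in the order asked, and still so for the second after the job is handed in, with the robot touching nothing.
It also fails if it takes over 72 s, if anything falls off the work surface, if the arm or the gripper's body presses on something with over 40 N, if the wrist force passes 120 N, or if a joint passes its speed limit or range.

## Robot

A 6-joint arm with a two-finger parallel gripper is mounted at the origin on the work surface. World frame = base frame: x ahead of the robot, y to its left, z up, the work surface at z = 0. Lengths are in m, angles in rad, forces in N, time in s.
With the tool pointing down it reaches from about 0.275 to 0.825 m from the base axis. Payload 4.9 kg.
Tool frame: the origin (TCP) lies midway between the tips of the shut fingers; the grasp point (between the pads) lies 19 mm behind it (grip_point_offset is the distance from the TCP to the grasp point, in m); z points along the fingers, x is the direction in which the jaws open and shut, and the axes are right-handed (so a half turn about z gives the same grasp; the last joint's range is limited). The gripper opens to 85 mm and grips with 20 to 120 N. Pads are 22 mm wide; open, the fingers measure 114 mm over their backs; the gripper's body (76 mm by 85 mm) begins 54 mm behind the grasp point. The pads swing forward as they close: fully open they stand 13 mm farther back than shut.
Start: joints at [-1.244, 0.326, -0.193, 1.052, 0, 1.437], TCP at [0.245, -0.493, 0.231] pointing down, gripper open.
Joint ranges: [-2.65, 2.65], [-0.97, 1.79], [-1.3, 1.35], [-1.93, 2.1], [-1.47, 1.37], [-3.14, 3.14]. Speed limits (rad/s): [2.57, 2.57, 3.14, 3.14, 3.14, 3.14].

## Interface

Orientations are given as a rotation vector (axis times angle).
In Python, from cell import * gives the robot as it stands. Calls block until the motion is done:
- movep(position, orientation): joint-space move of the TCP to a pose.
- move_l(position, velocity=0.15, rot=None, until_force=None): straight line of the TCP; rot=None keeps the orientation; velocity is the mean speed in m/s. With until_force (N) it stops when the force on the tool has changed by that much, and returns True; else False.
- set_joints(angles): joint-space move.
- let_go() and grab(newtons=None): open the fingers fully, or close them until they stop; newtons is the grip in N (None keeps the last).
- sleep(seconds).
- ik(position, orientation): joint angles nearest the present ones, or None.
- get_state(): the state.
- grab_frame(name): name is "scene" or "top" or "wrist"; returns a dict with "img" (400x640x3 uint8, red, green, blue), "fx", "fy", "cx", "cy" (pixels), "k1" (the pictures are not rectified: a ray, as slopes to the right and down, at radius r is drawn at 1 + k1 r^2 times it, then the intrinsics apply), "cam_to_world" (4x4, takes a point from camera to world coordinates); the wrist camera has in their place "T_tool_cam" (4x4, takes a point from camera to tool coordinates, whose origin is the TCP and whose axes are the tool frame's). Camera axes: x right, y down, z forward; pixel columns grow to the right and rows downward; lengths in m; the calibration is good to about 2 mm. A picture is of the moment at which its call begins: read the wrist's pose just before it. There is no depth.
A pose or a line that the arm cannot do raises MotionError and nothing moves.
- sign_off(): hands the job in, once; it reports no verdict.
Trained networks look in the newest picture that a camera, given by its name, has taken for a name from the list of things; names that differ only in an ending like _2 or _b are one class to them, and where a whole thing is asked for, a point or a joint stands for the part that bears it (a point fixed in the world has none). Each returns a list of dicts, best first, with "score" (0 to 1); they miss things now and then, are a little off and sometimes report something else, mostly with a low value. They report only what shows in the picture. A call takes as long as a camera call. They do not tell look-alikes from the thing itself.
- spot_in(camera, name): "centre" ([column, row] in pixels, amid what is visible of it).
- silhouettes(camera, name): "mask" (400x640 bool, what is visible of it) and "centre" ([column, row] in pixels, amid what is visible of it).
- tip_of(camera, name): "centre" ([column, row] in pixels: a listed point, or the origin of a listed thing).
The state is a dict: "clock": time; "q": joint angles; "joint_velocities": joint speeds; "tau": joint torques, N m; "position": TCP position; "eef_rot": TCP orientation; "contact_force": force on the tool from outside, world axes, zero at the start; "wrist_torque": the same for the moment, N m; "finger_gap": opening from 0.0 (shut) to 1.0 (fully open).
Only numpy, scipy, OpenCV 4.12 (cv2) and the standard library are available. Lean on these libraries where they do the work, as an engineer would, in place of code of your own. Each camera call takes 0.05 s, during which the arm holds its last target.

## Working session

There is one attempt and no reset: what is moved stays moved. The work goes in short steps, each a Python script; the robot and the scene stay as the last script left them, time stands still between calls to the robot, and variables do not carry over. Pictures are saved under pics/ and viewed, and the job is handed in when it is done.

```bash
ls; mkdir -p pics; python3 - <<'E'
from cell import *
import cv2
s=get_state(); print(s)
for n in ("scene","top","wrist"):
    f=grab_frame(n); cv2.imwrite(f"pics/a_{n}.png",f["img"][:,:,::-1])
    print(n,{k:v for k,v in f.items() if k!="img"})
E
```

```text
pics
{'clock': 0.0, 'q': array([-1.24416590e+00,  3.26932764e-01, -1.93613609e-01,  1.05201701e+00,
        2.89067850e-05,  1.43656361e+00]), 'joint_velocities': array([ 1.90436314e-03,  1.44519714e-04, -1.77938963e-06, -1.76916274e-03,
       -1.03504403e-03, -8.12353036e-04]), 'tau': array([-8.55671169e-04, -4.43399262e+01,  2.62438649e+01,  1.54366036e-02,
        8.35492528e-05, -5.15860506e-06]), 'position': array([ 0.24440352, -0.49204038,  0.23049662]), 'eef_rot': array([-2.66912164e+00,  1.65474780e+00,  2.11250020e-03]), 'contact_force': array([ 1.20592962,  0.37347903, -0.00946305]), 'wrist_torque': array([-0.00191514,  0.03109924,  0.03480587]), 'finger_gap': 1.0038706078118849}
scene {'fx': 383.98445138128545, 'fy': 383.98445138128545, 'cx': 320.5052362932013, 'cy': 197.76828012361574, 'k1': -0.07825725832356732, 'cam_to_world': array([[-0.73261735,  0.41050054, -0.54291908,  1.20386451],
       [ 0.68051042,  0.42615486, -0.59606846,  0.70496528],
       [-0.01331882, -0.80615218, -0.59155834,  0.88253802],
       [ 0.        ,  0.        ,  0.        ,  1.        ]])}

[... 194 characters left out ...]
969174,  0.27752117],
       [-0.99982366,  0.00843073,  0.01678019, -0.06747646],
       [-0.01802175, -0.17957147, -0.98357984,  1.54259656],
       [ 0.        ,  0.        ,  0.        ,  1.        ]])}
wrist {'fx': 358.2965257295889, 'fy': 358.2965257295889, 'cx': 316.05989509830914, 'cy': 201.46225168090052, 'k1': -0.060720535213254954, 'T_tool_cam': array([[ 9.99999716e-01,  6.59015040e-04,  3.66759658e-04,
        -1.37876975e-03],
       [-7.32369615e-04,  9.64654188e-01,  2.63518046e-01,
        -6.69953302e-02],
       [-1.80133884e-04, -2.63518240e-01,  9.64654397e-01,
        -1.43072559e-01],
       [ 0.00000000e+00,  0.00000000e+00,  0.00000000e+00,
         1.00000000e+00]])}
```

View pics/a_scene.png

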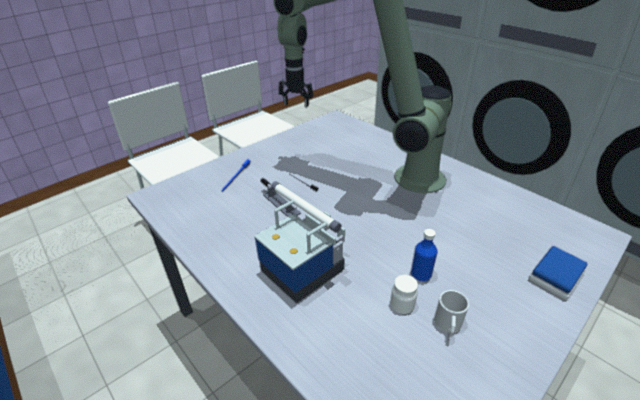

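View pics/a_top.png

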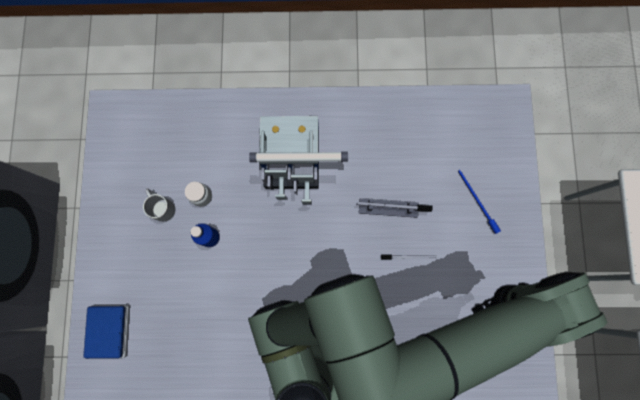

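View pics/a_wrist.png

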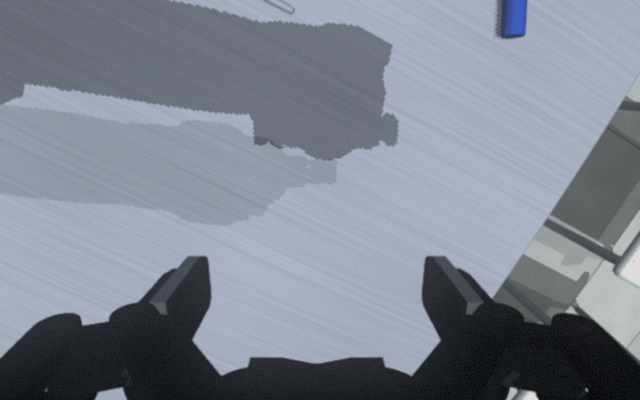

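Three bar-like things show in the top view: one in the rest (393,208), grey with a dark handle; a small thin one at (405,257); and a blue one at (480,200). The one in the rest is the bar: it isn't blue, and it's the larger of the other two. I'll confirm that in a crop and measure.

```bash
cat > h.py <<'E'
import numpy as np, cv2
from cell import *
from scipy.spatial.transform import Rotation as R
def pose(f,st=None):
    if "cam_to_world" in f: return f["cam_to_world"]
    T=np.eye(4);T[:3,:3]=R.from_rotvec(st["eef_rot"]).as_matrix();T[:3,3]=st["position"]
    return T@f["T_tool_cam"]
def ray(f,px,T):
    d=(np.array(px,float)-[f["cx"],f["cy"]])/[f["fx"],f["fy"]]
    u=d.copy()
    for _ in range(20): u=d/(1+f["k1"]*(u@u))
    v=T[:3,:3]@np.array([u[0],u[1],1]); return T[:3,3],v/np.linalg.norm(v)
def onz(f,px,z,T):
    o,v=ray(f,px,T); return o+v*(z-o[2])/v[2]
def proj(f,p,T):
    c=np.linalg.inv(T)@np.append(p,1); u=c[:2]/c[2]; u=u*(1+f["k1"]*(u@u))
    return u*[f["fx"],f["fy"]]+[f["cx"],f["cy"]]
def tri(rays):
    A=np.zeros((3,3));b=np.zeros(3)
    for o,v in rays:
        P=np.eye(3)-np.outer(v,v);A+=P;b+=P@o
    x=np.linalg.solve(A,b); return x,[np.linalg.norm((np.eye(3)-np.outer(v,v))@(x-o)) for o,v in rays]
def snap(n,name=None):
    s=get_state();f=grab_frame(n)
    if name: cv2.imwrite(f"pics/{name}.png",f["img"][:,:,::-1])
    return f,pose(f,s)
E
python3 - <<'E'
from h import *
F={n:snap(n) for n in("scene","top")}
t=F["top"][0]["img"][100:320,230:520,::-1]; cv2.imwrite("pics/b_top.png",cv2.resize(t,None,fx=2.7,fy=2.7,interpolation=cv2.INTER_CUBIC))
t=F["scene"][0]["img"][150:310,210:370,::-1]; cv2.imwrite("pics/b_scene.png",cv2.resize(t,None,fx=3.7,fy=3.7,interpolation=cv2.INTER_CUBIC))
for nm in ["bank","bracket_right","lamp","pull_right","pull_left","rest","bar","bar_tip","bar_grip","detergent","mug","stainjar"]:
    print(nm)
    for n in F:
        print("  ",n,[(np.round(d["centre"]).tolist(),round(d["score"],2)) for d in tip_of(n,nm)][:4])
print(get_state()["clock"])
E
```

```text
bank
   scene [([318.0, 257.0], 0.71)]
   top [([292.0, 181.0], 0.85)]
bracket_right
   scene [([300.0, 222.0], 0.86)]
   top [([316.0, 173.0], 0.89), ([286.0, 155.0], 0.53)]
lamp
   scene [([312.0, 211.0], 0.79)]
   top [([286.0, 156.0], 0.63)]
pull_right
   scene [([329.0, 216.0], 0.6), ([401.0, 303.0], 0.34)]
   top [([305.0, 199.0], 0.88), ([425.0, 211.0], 0.32)]
pull_left
   scene [([341.0, 230.0], 0.68)]
   top [([278.0, 197.0], 0.6)]
rest
   scene [([268.0, 196.0], 0.83)]
   top [([416.0, 210.0], 0.84), ([316.0, 174.0], 0.66)]
bar
   scene [([309.0, 185.0], 0.54), ([243.0, 166.0], 0.53), ([267.0, 184.0], 0.42)]
   top [([415.0, 207.0], 0.77), ([390.0, 254.0], 0.58), ([490.0, 222.0], 0.51)]
bar_tip
   scene [([298.0, 207.0], 0.69), ([287.0, 172.0], 0.48), ([223.0, 190.0], 0.46)]
   top [([456.0, 170.0], 0.72), ([359.0, 202.0], 0.63), ([438.0, 258.0], 0.48)]
bar_grip
   scene [([265.0, 183.0], 0.68), ([246.0, 161.0], 0.63), ([312.0, 189.0], 0.46)]
   top [([495.0, 228.0], 0.65), ([388.0, 255.0], 0.59), ([428.0, 208.0], 0.49)]
detergent
   scene [([426.0, 273.0], 0.56)]
   top [([416.0, 212.0], 0.68), ([209.0, 237.0], 0.62), ([164.0, 211.0], 0.4)]
mug
   scene [([447.0, 318.0], 0.62)]
   top [([162.0, 210.0], 0.62)]
stainjar
   scene []
   top [([203.0, 194.0], 0.66), ([360.0, 201.0], 0.47)]
1.45
```

View pics/b_top.png

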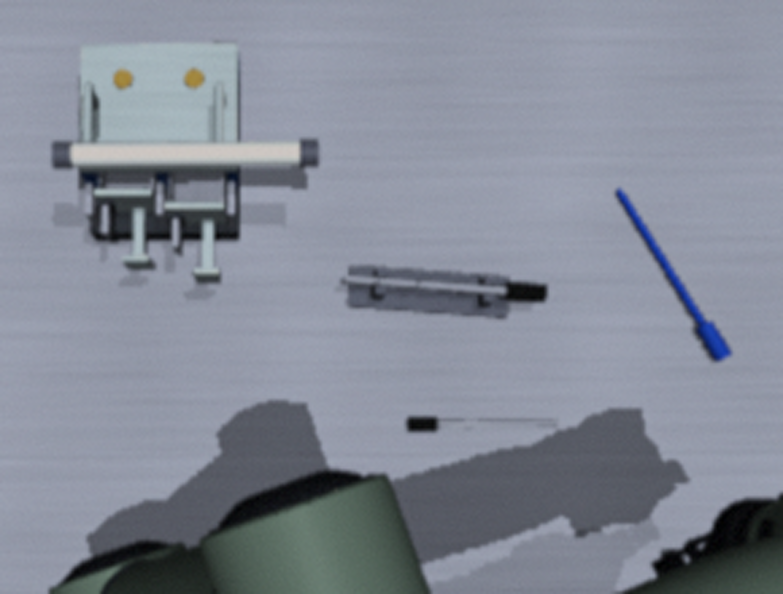

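View pics/b_scene.png

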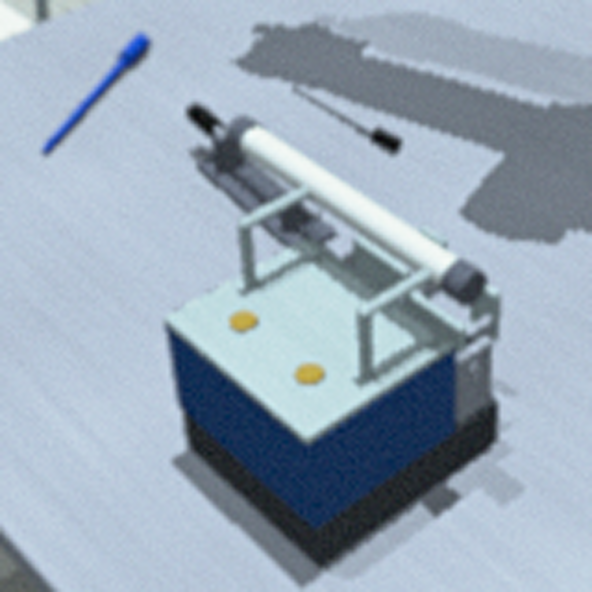

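```bash
python3 - <<'E'
from h import *
f,T=snap("top"); c=lambda x,y:(230+x/2.7,100+y/2.7)
def p(n,x,y,z): print(n,np.round(onz(f,c(x,y),z,T),4))
p("lampL",52,154,.21);p("lampR",318,152,.21)
p("bankBL",81,45,.148);p("bankBR",239,43,.148)
p("brR",232,195,.118);p("brM",160,195,.118);p("brL",88,197,.118)
p("pullR",207,275,.112);p("pullL",138,264,.112)
p("tip",343,283,.045);p("handleEnd",546,292,.045);p("shoulder",507,291,.045)
p("drawerfrontR",195,205,.148);p("drawerfrontL",122,190,.148)
for n,px,z in (("detergent",(203,232),.17),("mug",(157,206),.085),("jar",(195,190),.09)): print(n,np.round(onz(f,px,z,T),4))
E
```

```text
lampL [0.6468 0.1581 0.21  ]
lampR [ 0.646  -0.1233  0.21  ]
bankBL [0.7903 0.1385 0.148 ]
bankBR [ 0.7906 -0.0392  0.148 ]
brR [ 0.6226 -0.03    0.118 ]
brM [0.6234 0.0509 0.118 ]
brL [0.6219 0.132  0.118 ]
pullR [ 0.5327 -0.0016  0.112 ]
pullL [0.5459 0.0756 0.112 ]
tip [ 0.5339 -0.1568  0.045 ]
handleEnd [ 0.5213 -0.3916  0.045 ]
shoulder [ 0.5229 -0.3466  0.045 ]
drawerfrontR [0.6045 0.0099 0.148 ]
drawerfrontL [0.6222 0.0904 0.148 ]
detergent [0.4371 0.2931 0.17  ]
mug [0.5285 0.4609 0.085 ]
jar [0.5767 0.3439 0.09  ]
```

Confirmed: the rest holds the large grey bar, handle at top-image (425,208), tip at (357,205) towards the bank. I leave the small thin one (405,257) and the blue one. Next I take a leaning wrist view of the bank.

```bash
cat >> h.py <<'E'
def ori(lean_deg, yaw_deg=0, flip=1):
    """tool z down leaning toward +x by lean; tool x along flip*world x (before yaw)"""
    a=np.radians(lean_deg); z=np.array([np.sin(a),0,-np.cos(a)]); x=flip*np.array([np.cos(a),0,np.sin(a)])
    M=np.stack([x,np.cross(z,x),z],1)
    return (R.from_euler("z",yaw_deg,degrees=True)*R.from_matrix(M)).as_rotvec()
E
python3 - <<'E'
from h import *
f,T=snap("top");g,S=snap("scene")
for n in ("pull_right","pull_left","bracket_right","lamp","bank","bar_grip"):
    pa=tip_of("top",n);pb=tip_of("scene",n)
    if pa and pb: print(n,tri([ray(f,pa[0]["centre"],T),ray(g,pb[0]["centre"],S)]))
for fl in (1,-1):
    for L,p in ((35,[.54,.05,.22]),(8,[.535,0,.12]),(0,[.52,-.37,.05]),(35,[.62,-.14,.1])):
        print(fl,L,np.round(ik(p,ori(L,0,fl)),2) if ik(p,ori(L,0,fl)) is not None else None)
E
```

```text
pull_right (array([0.54345937, 0.0007349 , 0.09893653]), [np.float64(0.003743358292666545), np.float64(0.003743358292666413)])
pull_left (array([0.55085145, 0.07777916, 0.1055784 ]), [np.float64(0.0011946625926084282), np.float64(0.0011946625926084753)])
bracket_right (array([ 0.62107795, -0.02348206,  0.10332405]), [np.float64(0.0015515054377064413), np.float64(0.0015515054377066898)])
lamp (array([0.64964922, 0.05217245, 0.21200663]), [np.float64(0.0003925355363767853), np.float64(0.0003925355363769224)])
bank (array([0.61801159, 0.04974924, 0.01045894]), [np.float64(0.004565538922688804), np.float64(0.004565538922688752)])
bar_grip (array([ 0.51647527, -0.37336463,  0.04395018]), [np.float64(0.007059073380000854), np.float64(0.00705907338000106)])
1 35 [-0.06 -0.04 -0.89  0.12  0.04  1.52]
1 8 [-0.15  0.31 -0.54  0.58  0.02  1.42]
1 0 [-0.73  0.65 -0.17  0.76  0.    0.84]
1 35 [-0.46  0.35 -0.81 -0.15  0.26  1.18]
-1 35 [-0.06 -0.04 -0.89  0.12  0.04 -1.62]
-1 8 [-0.15  0.31 -0.54  0.58  0.02 -1.72]
-1 0 [-0.73  0.65 -0.17  0.76  0.   -2.3 ]
-1 35 [-0.46  0.35 -0.81 -0.15  0.26 -1.96]
```

```bash
python3 - <<'E'
from h import *
t0=get_state()["clock"]
movep([.52,-.02,.25],ori(35)); print(get_state()["clock"]-t0)
sleep(.2)
import pickle
f,T=snap("wrist","c_w1"); pickle.dump((f,T),open("c_w1.pkl","wb"))
for n in("bracket_right","pull_right","pull_left","lamp"): print(n,[(np.round(d["centre"]).tolist(),round(d["score"],2)) for d in tip_of("wrist",n)][:3])
print(get_state()["position"],get_state()["contact_force"],get_state()["clock"])
E
```

```text
1.9582999999999995
bracket_right [([310.0, 188.0], 0.83)]
pull_right [([224.0, 159.0], 0.89)]
pull_left [([236.0, 56.0], 0.94)]
lamp [([435.0, 92.0], 0.57)]
[ 0.52002089 -0.02017482  0.24995303] [0.26730412 0.05112756 0.4206156 ] 4.6083
```

View pics/c_w1.png

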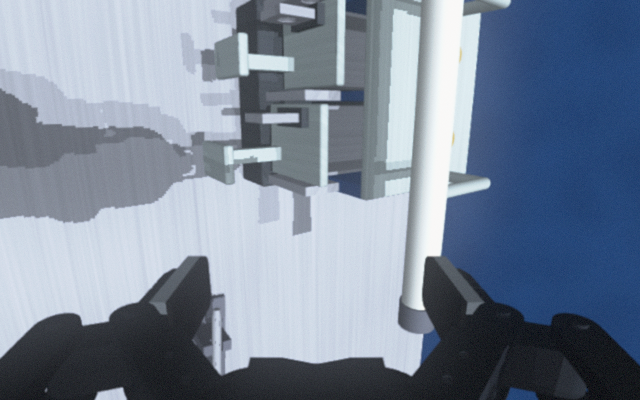

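```bash
python3 - <<'E'
import cv2
i=cv2.imread("pics/c_w1.png")[0:210,190:390]
cv2.imwrite("pics/c_w1z.png",cv2.resize(i[95:210],None,fx=4,fy=4,interpolation=cv2.INTER_CUBIC))
cv2.imwrite("pics/c_w1y.png",cv2.resize(i[0:120],None,fx=4,fy=4,interpolation=cv2.INTER_CUBIC))
E
```

```text
(no output)
```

View pics/c_w1z.png

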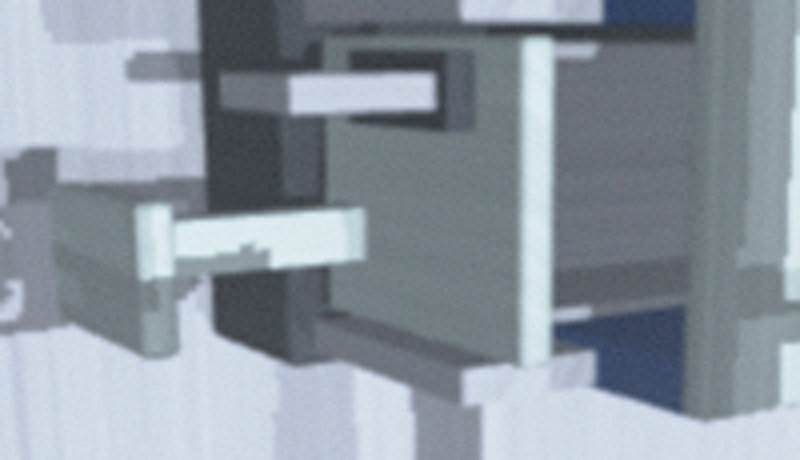

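View pics/c_w1y.png

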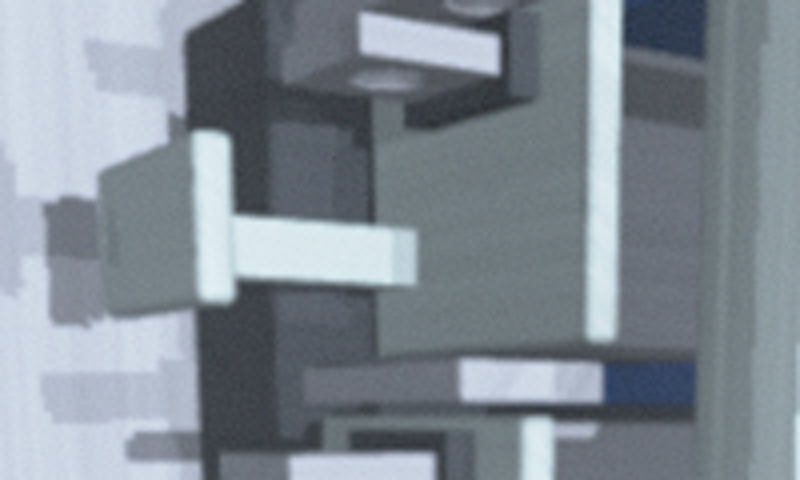

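```bash
python3 - <<'E'
from h import *
import pickle
f,T=pickle.load(open("c_w1.pkl","rb"))
Z=lambda x,y:(190+x/4-.375,95+y/4-.375); Y=lambda x,y:(190+x/4-.375,y/4-.375)
def p(n,px,z): print(n,np.round(onz(f,px,z,T)*1000,1))
p("brR front",Z(463,386),.118);p("brR back",Z(596,368),.118)
p("brM front",Y(459,381),.118);p("brM back",Y(605,382),.118)
p("pullR front",Z(137,245),.112);p("pullR back",Z(174,245),.112)
p("pullR front ctr",Z(142,280),.112)
p("pullL front",Y(192,215),.112);p("pullL back",Y(234,215),.112);p("pullL y+",Y(213,130),.112);p("pullL y-",Y(215,302),.112)
p("eyeR front",Z(289,95),.118);p("eyeR back",Z(437,93),.118)
p("eyeL front",Y(360,32),.118);p("eyeL back",Y(500,55),.118)
E
```

```text
brR front [601.6 -24.9 118. ]
brR back [637.9 -25.8 118. ]
brM front [601.4  54.5 118. ]
brM back [638.9  54.8 118. ]
pullR front [533.5  10.3 112. ]
pullR back [540.8   9.7 112. ]
pullR front ctr [534.1   3.7 112. ]
pullL front [548.4  83.  112. ]
pullL back [556.6  83.5 112. ]
pullL y+ [553.1  97.8 112. ]
pullL y- [552.1  68.1 112. ]
eyeR front [562.9  36.9 118. ]
eyeR back [595.9  36.5 118. ]
eyeL front [580.3 116.5 118. ]
eyeL back [611.5 116.5 118. ]
```

```bash
cat >> h.py <<'E'
def tz(rv): return R.from_rotvec(rv).as_matrix()[:,2]
def gp(p,rv,extra=0): return np.array(p)+tz(rv)*(0.019)   # TCP for grasp point p
E
python3 - <<'E'
from h import *
import pickle
o=ori(10); g=np.array([.5375,.003,.100])
up=gp(g,o)-tz(o)*.075
movep(up,o); move_l(gp(g,o),.15,until_force=8); print(get_state()["contact_force"],get_state()["position"]-gp(g,o))
f,T=snap("wrist","d_w1"); pickle.dump((f,T),open("d_w1.pkl","wb"))
grab(40); sleep(.1)
f,T=snap("wrist","d_w2"); pickle.dump((f,T),open("d_w2.pkl","wb"))
s=get_state();print(s["contact_force"],s["position"]-gp(g,o),s["finger_gap"],s["clock"])
a=cv2.imread("pics/d_w1.png");b=cv2.imread("pics/d_w2.png");cv2.imwrite("pics/d_ab.png",cv2.resize(np.vstack([a,b]),(600,600*800//640))[:600] if 0 else cv2.resize(np.hstack([a[:,150:550],b[:,150:550]]),(800,400)))
E
```

```text
[-0.33348392  0.09710071  0.11027782] [ 7.37875027e-05 -3.10765430e-04  1.36792991e-03]
[ 0.40729524 -1.07024345  4.71522177] [-8.22317148e-05  1.42694450e-05  6.46234361e-05] 0.131532099882574 6.6333
```

View pics/d_ab.png

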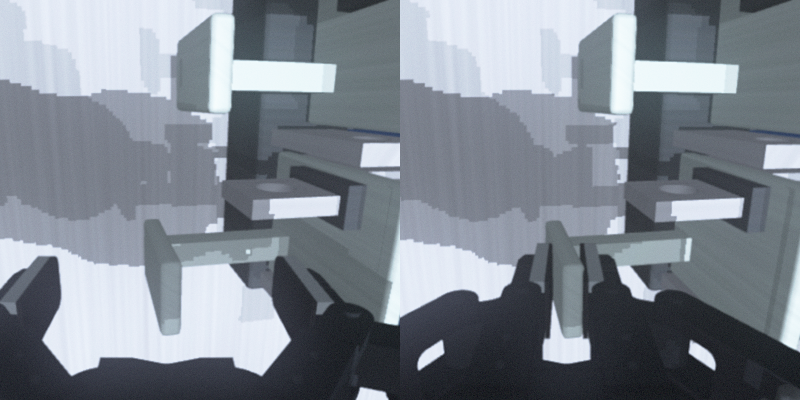

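```bash
python3 - <<'E'
import cv2,numpy as np
a=cv2.imread("pics/d_w1.png");b=cv2.imread("pics/d_w2.png")
c=[cv2.resize(i[210:350,280:380],None,fx=4,fy=4,interpolation=cv2.INTER_CUBIC) for i in(a,b)]
cv2.imwrite("pics/d_z.png",np.hstack(c))
E
```

```text
(no output)
```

View pics/d_z.png

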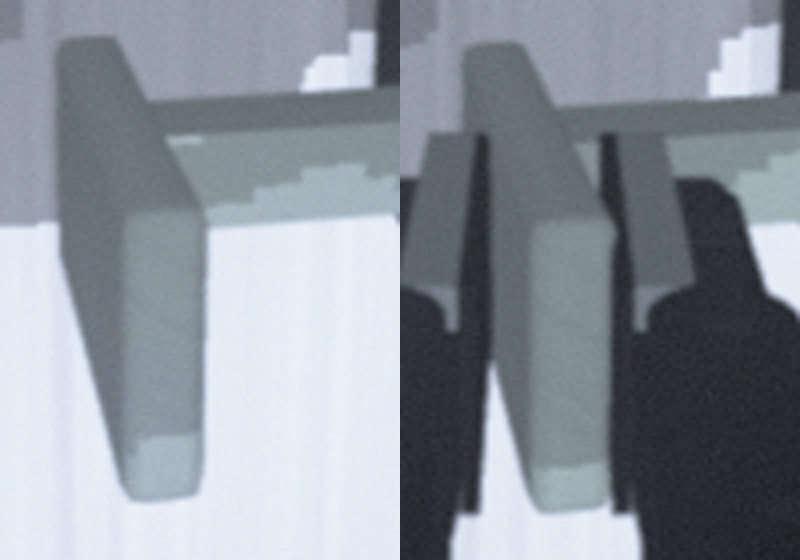

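```bash
python3 - <<'E'
from h import *
import pickle
for n,pts in(("d_w1",[(165,225),(163,355),(163,480)]),("d_w2",[(172,235),(170,365),(169,490)])):
    f,T=pickle.load(open(n+".pkl","rb"))
    for x,y in pts: print(n,np.round(onz(f,(280+x/4-.375,210+y/4-.375),.112,T)*1000,1))
    i=cv2.imread(f"pics/{n}.png")
E
```

```text
d_w1 [537.1  16.6 112. ]
d_w1 [537.    3.9 112. ]
d_w1 [537.   -9.1 112. ]
d_w2 [537.4  16.6 112. ]
d_w2 [537.3   3.9 112. ]
d_w2 [537.3  -9.  112. ]
```

```bash
python3 - <<'E'
from h import *
import pickle
o=ori(10)
g=np.array([.5800,.003,.100])
move_l(gp(g,o),.06); sleep(.1); s=get_state(); print(s["position"]-gp(g,o),s["contact_force"])
let_go(); s=get_state(); print(s["position"]-gp(g,o),s["contact_force"])
move_l(gp(g,o)-tz(o)*.075,.2)
g2=np.array([.5525,.083,.100])
u2=gp(g2,o)-tz(o)*.075
movep(u2,o); move_l(gp(g2,o),.15,until_force=8)
print(get_state()["contact_force"])
grab(40); s=get_state(); print(s["contact_force"],s["finger_gap"])
g2[0]=.5800
move_l(gp(g2,o),.06); sleep(.1); s=get_state(); print(s["position"]-gp(g2,o),s["contact_force"])
let_go(); s=get_state(); print(s["position"]-gp(g2,o),s["contact_force"])
move_l(gp(g2,o)-tz(o)*.075,.2)
# view
movep([.54,-.02,.25],ori(35)); sleep(.15)
f,T=snap("wrist","e_w1"); pickle.dump((f,T),open("e_w1.pkl","wb"))
print(get_state()["clock"])
i=f["img"][:,:,::-1]
cv2.imwrite("pics/e_z.png",cv2.resize(i[0:210,130:330],None,fx=3.6,fy=2.8,interpolation=cv2.INTER_CUBIC))
E
```

```text
[ 1.04370099e-04 -1.41733344e-04  7.24957663e-05] [ 0.15147516 -0.12303897  4.23477968]
[ 3.21077542e-05 -2.17832165e-07  2.37509110e-05] [-0.19183642 -0.23580866  0.8096778 ]
[-0.14880124  0.03721756  1.2187547 ]
[ 0.5161021  -0.24509173  4.78021878] 0.13177241862318678
[ 5.83810322e-04 -3.81934356e-05  4.10609272e-04] [ 1.79200171 -0.27402999  4.62846626]
[ 1.28168872e-05  4.52202462e-06 -8.95896160e-06] [-0.00851235  0.61271651 -0.30639137]
13.3417
```

View pics/e_w1.png

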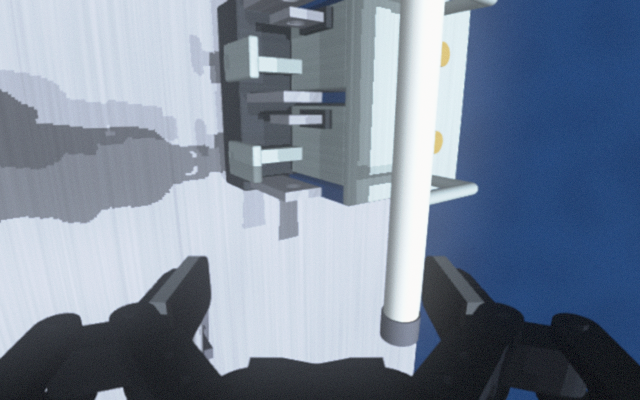

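```bash
python3 - <<'E'
import cv2
i=cv2.imread("pics/e_w1.png")
cv2.imwrite("pics/e_z1.png",cv2.resize(i[80:210,215:375],None,fx=4.5,fy=4.5,interpolation=cv2.INTER_CUBIC))
cv2.imwrite("pics/e_z2.png",cv2.resize(i[0:130,215:375],None,fx=4.5,fy=4.5,interpolation=cv2.INTER_CUBIC))
E
```

```text
(no output)
```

View pics/e_z1.png

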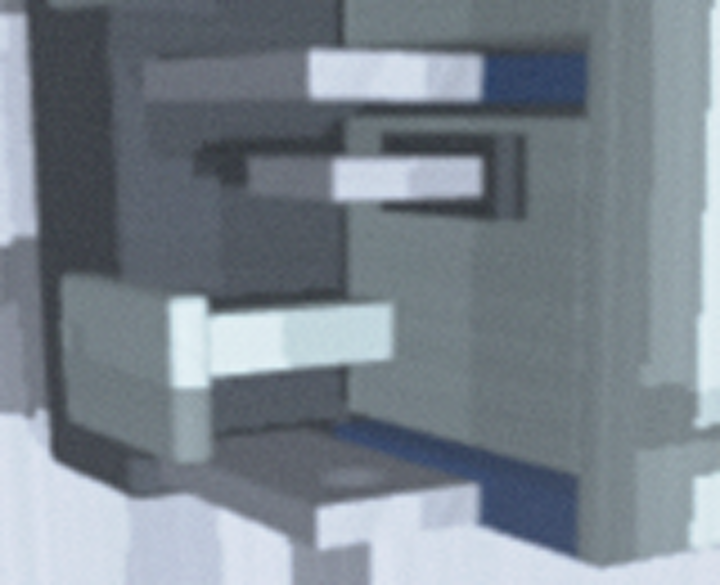

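View pics/e_z2.png

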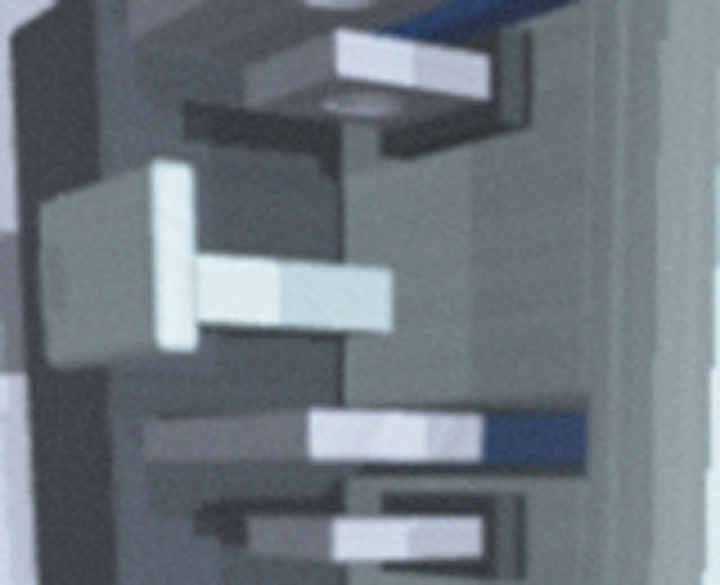

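```bash
python3 - <<'E'
from h import *
import pickle
f,T=pickle.load(open("e_w1.pkl","rb"))
A=lambda x,y:(215+(x+.5)/4.5-.5,80+(y+.5)/4.5-.5); B=lambda x,y:(215+(x+.5)/4.5-.5,(y+.5)/4.5-.5)
def p(n,a,b,z):
    a=onz(f,a,z,T)*1000;b=onz(f,b,z,T)*1000; print(n,np.round(a,1)[:2],np.round(b,1)[:2],"mid",np.round((a+b)/2,1)[:2])
p("brR",A(317,522),A(478,505),.118); p("brM",A(310,75),A(485,77),.118);p("brM'",B(310,435),B(485,438),.118)
p("eyeR",A(334,178),A(485,177),.118);p("eyeL",B(337,53),B(490,75),.118)
p("pullR",A(172,380),A(209,380),.112);p("pullL",B(154,255),B(195,255),.112)
p("drfaceR-L top edge",A(580,130),B(590,300),.14)
p("drfaceR-L top edge",A(580,540),B(590,300),.14)
E
```

```text
brR [601.4 -24.2] [637.6 -26. ] mid [619.5 -25.1]
brM [601.8  54.6] [638.7  54.7] mid [620.3  54.7]
brM' [601.8  54.6] [638.7  54.5] mid [620.3  54.6]
eyeR [606.2  37.2] [638.9  36.7] mid [622.5  36.9]
eyeL [608.2 116.2] [639.5 116.7] mid [623.8 116.4]
pullR [576.6   3.5] [583.6   2.8] mid [580.1   3.2]
pullL [576.8  82.8] [584.1  83.3] mid [580.5  83.1]
drfaceR-L top edge [643.5  45.4] [645.   77.4] mid [644.2  61.4]
drfaceR-L top edge [645.4 -29.5] [645.   77.4] mid [645.2  23.9]
```

```bash
python3 - <<'E'
from h import *
import pickle
o=ori(0,-3.8); g=np.array([.521,-.372,.045])
movep(gp(g,o)+[0,0,.10],o); sleep(.15)
f,T=snap("wrist","f_w1"); pickle.dump((f,T),open("f_w1.pkl","wb"))
print(get_state()["clock"],get_state()["position"])
oo=ori(35)
for y in np.linspace(-.28,-.05,6): print(np.round(ik(gp([.62,y,.1],oo),oo),2))
E
```

```text
14.9333 [ 0.52161283 -0.37106432  0.12698012]
[-0.69  0.47 -0.63 -0.03  0.37  0.98]
[-0.62  0.44 -0.7  -0.09  0.34  1.04]
[-0.54  0.42 -0.75 -0.14  0.3   1.11]
[-0.46  0.4  -0.8  -0.18  0.26  1.19]
[-0.37  0.38 -0.83 -0.22  0.21  1.27]
[-0.27  0.37 -0.85 -0.25  0.15  1.35]
```

View pics/f_w1.png

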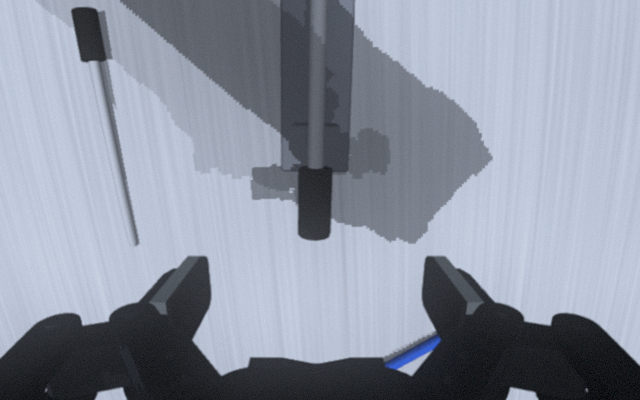

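```bash
python3 - <<'E'
from h import *
import pickle
f,T=pickle.load(open("f_w1.pkl","rb"))
i=f["img"][:,:,::-1]
cv2.imwrite("pics/f_z.png",cv2.resize(i[0:250,270:370],None,fx=2.4,fy=2.4,interpolation=cv2.INTER_CUBIC))
a=onz(f,(315.5,167),.050,T);b=onz(f,(314.3,238),.050,T);c=onz(f,(317.7,2),.045,T)
print(a,b,c,np.degrees(np.arctan2(-(c-b)[0],(c-b)[1])),np.linalg.norm(a-b))
E
```

```text
[ 0.52297557 -0.34095943  0.05      ] [ 0.51917081 -0.38783463  0.05      ] [ 0.53035393 -0.2459149   0.045     ] -4.505536800053732 0.047029362963527506
```

View pics/f_z.png

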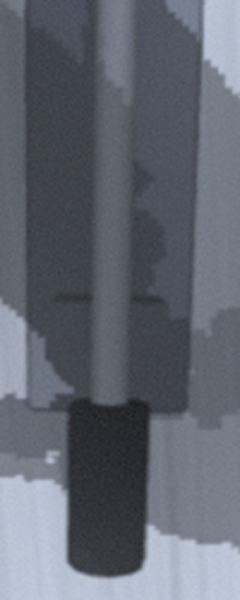

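```bash
python3 - <<'E'
from h import *
import pickle
f,T=pickle.load(open("f_w1.pkl","rb"))
a=onz(f,(318.1,20.6),.05,T);b=onz(f,(315.6,164.3),.05,T);print(a,b,np.degrees(np.arctan2(-(a-b)[0],(a-b)[1])))
o=ori(0,-4.4); g=np.array([.5208,-.368,.045])
movep(gp(g,o)+[0,0,.05],o)
print(move_l(gp(g,o),.12,until_force=8)); 
grab(90); s=get_state();print(s["finger_gap"],s["contact_force"],s["position"]-gp(g,o))
move_l(gp(g,o)+[0,0,.075],.15); 
s=get_state();print(s["finger_gap"],s["contact_force"],s["wrist_torque"],s["clock"])
oo=ori(35)
move_l(gp([.58,-.30,.13],oo),.15,rot=oo)
sleep(.1)
for n in("scene","top","wrist"): snap(n,"g_"+n)
s=get_state();print(s["finger_gap"],s["contact_force"],s["wrist_torque"],s["clock"])
E
```

```text
[ 0.52985059 -0.25701418  0.05      ] [ 0.52314603 -0.33927482  0.05      ] -4.659532142302723
False
0.22892740036351286 [-0.44814342 -0.55538453  3.17186758] [ 0.0001946  -0.00011448  0.00031909]
0.22491758599099929 [-0.54953851 -0.23661625 -1.52875925] [-0.09554054  0.02888096  0.04976468] 17.0917
0.22755701774615364 [-0.96260728  0.35425947 -0.6174474 ] [-0.04391842  0.67172257 -0.02576467] 18.2417
```

```bash
python3 - <<'E'
import cv2,numpy as np
a=cv2.imread("pics/g_scene.png")[140:270,210:370];b=cv2.imread("pics/g_top.png")[120:250,300:460]
cv2.imwrite("pics/g_st.png",cv2.resize(np.vstack([np.hstack([a,b])]),None,fx=2.5,fy=2.5,interpolation=cv2.INTER_CUBIC))
E
```

```text
(no output)
```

View pics/g_st.png

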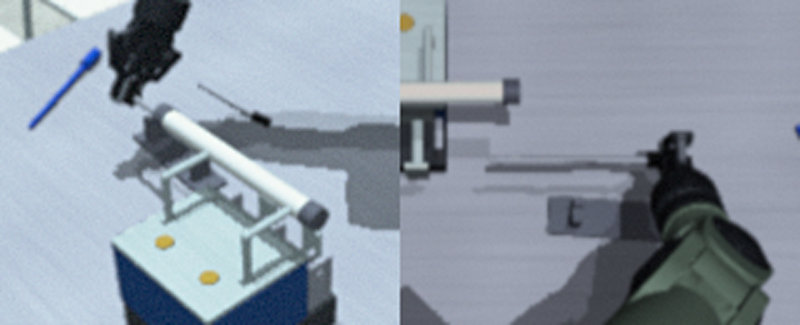

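View pics/g_wrist.png

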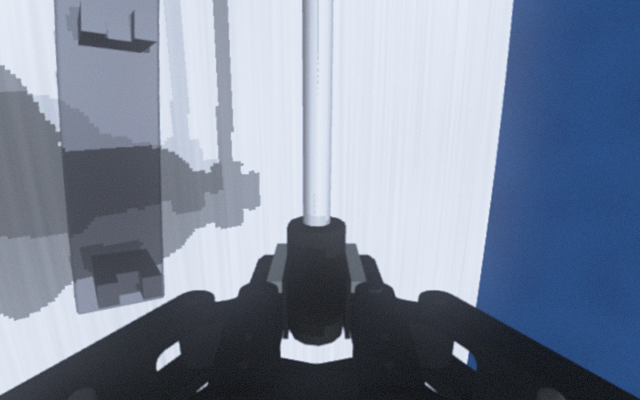

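```bash
python3 - <<'E'
from h import *
f,T=snap("top"); s=get_state()
oo=ori(35); g=s["position"]-tz(oo)*.019; print(g)
tip=g+[0,.026+.188,0]; print(proj(f,tip,T), proj(f,tip+[0,0,.003],T),proj(f,g+[0,.06,0],T))
w,W=snap("wrist")
I=np.eye(4)
K=w["T_tool_cam"]
for px in((318,5),(317.5,100),(317.5,215)): print(onz(w,px,-.019,K))
i=f["img"][160:210,320:440,::-1]; cv2.imwrite("pics/h_top.png",cv2.resize(i,None,fx=6.5,fy=6.5,interpolation=cv2.INTER_CUBIC))
print(tip_of("top","bar_tip")[:3])
E
```

```text
[ 0.58037976 -0.30042149  0.1302185 ]
[334.76294856 184.84515413] [334.77416165 184.63395261] [386.42263486 184.38366997]
[ 0.00060675 -0.09889213 -0.019     ]
[ 0.00048907 -0.06941157 -0.019     ]
[ 0.00055181 -0.02906436 -0.019     ]
[{'centre': [336.2, 185.2], 'score': 0.8}, {'centre': [457.1, 170.8], 'score': 0.74}, {'centre': [416.7, 211.6], 'score': 0.2}]
```

View pics/h_top.png

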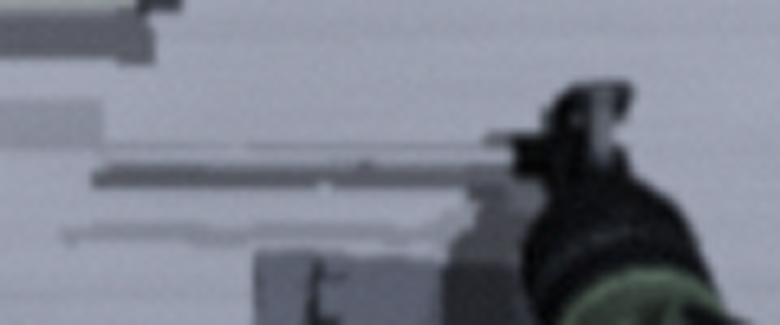

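```bash
python3 - <<'E'
from h import *
oo=ori(35)
move_l(gp([.6203,-.27,.1002],oo),.12); sleep(.15)
f,T=snap("scene","i_scene");f,T=snap("top","i_top"); 
s=get_state();print(s["position"]-gp([0,0,0],oo),s["contact_force"])
r=move_l(gp([.6203,-.215,.1002],oo),.06,until_force=6)
s=get_state();print(r,s["position"]-gp([0,0,0],oo),s["contact_force"],s["wrist_torque"],s["clock"])
snap("scene","i_scene2");snap("top","i_top2")
a=cv2.imread("pics/i_scene2.png")[150:270,230:370];b=cv2.imread("pics/i_top2.png")[120:240,250:390]
cv2.imwrite("pics/i_st.png",cv2.resize(np.hstack([a,b]),None,fx=2.85,fy=2.85,interpolation=cv2.INTER_CUBIC))
E
```

```text
[ 0.62018937 -0.27068513  0.10074419] [ 0.22834061  0.24774739 -1.29128516]
False [ 0.62041146 -0.21528063  0.10027683] [-0.89949444  0.47665101 -1.79032616] [-0.06949855  0.74905322  0.06316447] 20.3417
```

View pics/i_st.png

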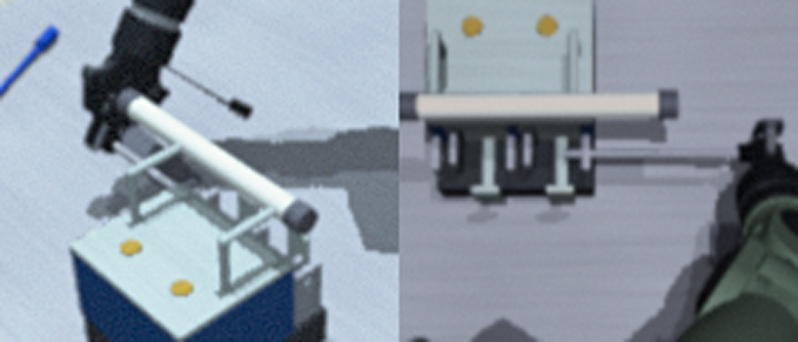

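Tip is through bracket R (top crop (565,155)). Carrying on.

```bash
python3 - <<'E'
from h import *
oo=ori(35)
r=move_l(gp([.6208,-.050,.1002],oo),.06,until_force=7)
s=get_state();print(r,s["position"]-gp([0,0,0],oo),s["contact_force"],s["wrist_torque"],s["clock"])
snap("top","j_top");snap("wrist","j_wrist")
E
```

```text
True [ 0.62057679 -0.05595159  0.09987935] [-0.01968291 -1.32680607 -0.3385312 ] [-0.05808463  0.41654416 -0.19493946] 22.8667
```

View pics/j_wrist.png

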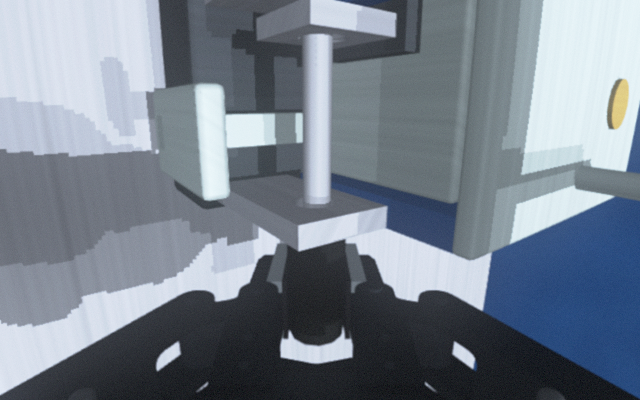

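```bash
python3 - <<'E'
from h import *
oo=ori(35)
p=get_state()["position"]
r=move_l(p+[0,.004,0],.02,until_force=9)
s=get_state();print(r,s["position"]-gp([0,0,0],oo),s["contact_force"],s["clock"])
let_go(); s=get_state();print(s["contact_force"])
move_l(s["position"]-tz(oo)*.09,.15)
snap("wrist","k_w0")
movep([.53,-.03,.25],oo); sleep(.15)
import pickle
x=snap("wrist","k_w1"); pickle.dump(x,open("k_w1.pkl","wb"))
snap("top","k_top");snap("scene","k_scene")
i=cv2.imread("pics/k_w1.png")
cv2.imwrite("pics/k_z1.png",cv2.resize(i[80:210,200:360],None,fx=4.5,fy=4.5,interpolation=cv2.INTER_CUBIC))
cv2.imwrite("pics/k_z2.png",cv2.resize(i[0:130,200:360],None,fx=4.5,fy=4.5,interpolation=cv2.INTER_CUBIC))
print(get_state()["clock"])
E
```

```text
True [ 0.62001596 -0.05605449  0.09921091] [ 0.54619171 -1.10879154  0.38513301] 23.175
[-0.60749555 -0.00903511  0.05999076]
25.4333
```

View pics/k_w0.png

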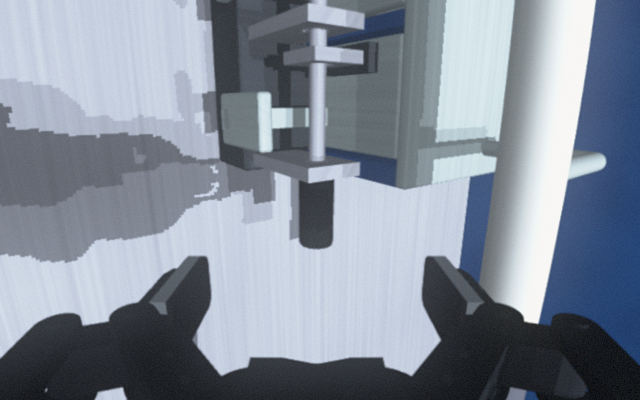

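View pics/k_z1.png

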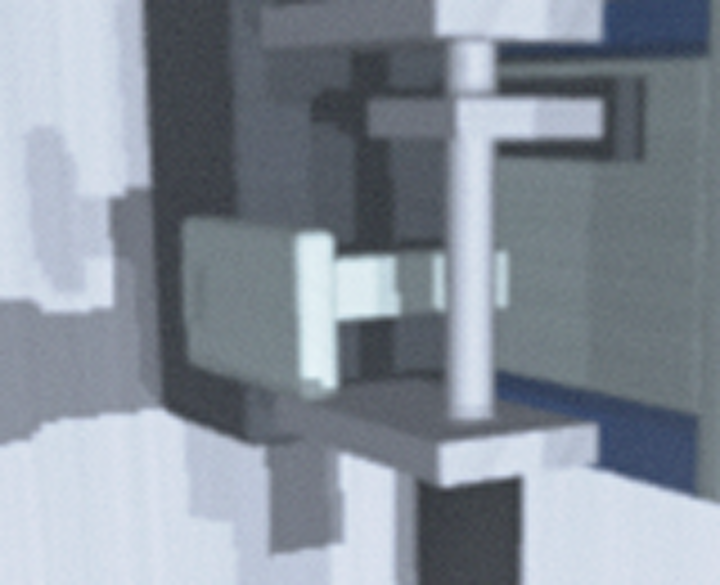

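View pics/k_z2.png

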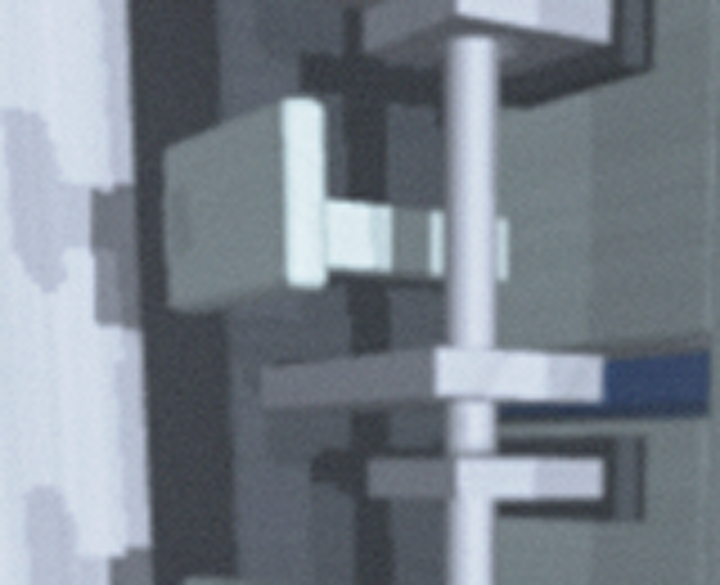

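View pics/k_top.png

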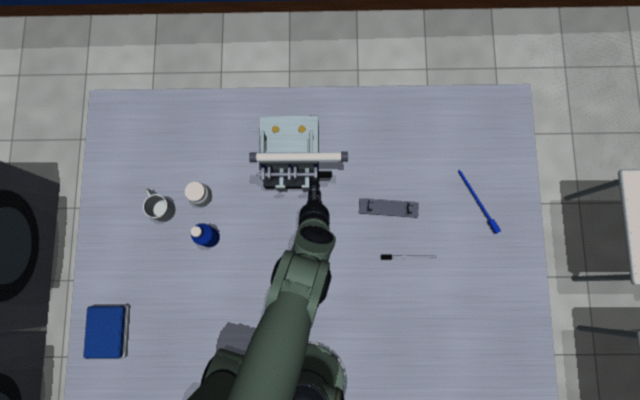

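```bash
python3 - <<'E'
from h import *
import pickle
f,T=pickle.load(open("k_w1.pkl","rb"))
A=lambda x,y:(200+(x+.5)/4.5-.5,80+(y+.5)/4.5-.5); B=lambda x,y:(200+(x+.5)/4.5-.5,(y+.5)/4.5-.5)
def p(n,a,b,z):
    a=onz(f,a,z,T)*1000;b=onz(f,b,z,T)*1000; print(n,np.round(a,1)[:2],np.round(b,1)[:2],"mid",np.round((a+b)/2,1)[:2])
p("brR",A(437,465),A(598,442),.118);p("brM",B(437,373),B(605,378),.118)
p("pullR",A(297,310),A(335,310),.112);p("pullL",B(285,195),B(326,195),.112)
movep([.55,.09,.25],ori(35)); sleep(.15); snap("wrist","l_w")
i=cv2.imread("pics/l_w.png"); cv2.imwrite("pics/l_z.png",cv2.resize(i[0:240,170:400],None,fx=2.5,fy=2.5,interpolation=cv2.INTER_CUBIC))
print(get_state()["clock"])
E
```

```text
brR [600.7 -25.3] [638.  -25.3] mid [619.4 -25.3]
brM [601.9  54.5] [638.6  54.8] mid [620.3  54.6]
pullR [576.2   4.3] [583.7   3.8] mid [579.9   4.1]
pullL [576.8  82.2] [584.4  82.8] mid [580.6  82.5]
26.1917
```

View pics/l_z.png

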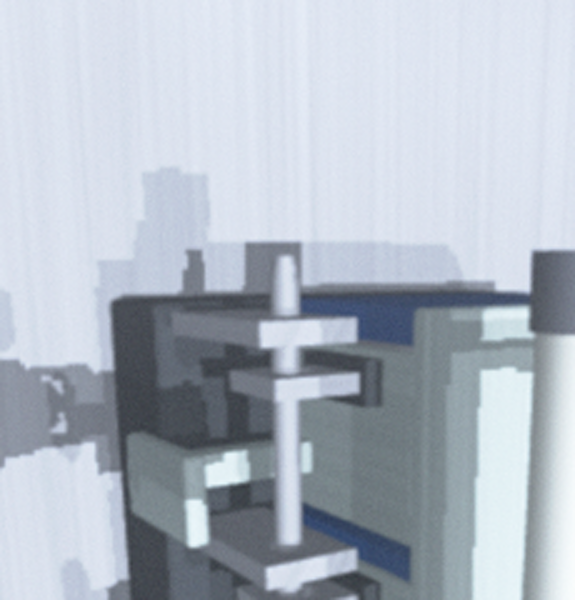

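```bash
python3 - <<'E'
from h import *
f,T=snap("wrist")
t=onz(f,(170+287/2.5-.3,257/2.5-.3),.0975,T); print("tip",t,"shoulder y",t[1]-.188,"bracket face",-.0253-.004)
b=onz(f,(170+310/2.5,333/2.5),.118,T);print(b)
g,S=snap("top")
for px in((203,232),(157,206),(195,190)):pass
a=cv2.imread("pics/a_top.png").astype(int);c=g["img"][:,:,::-1].astype(int)
print("bystander diff",np.abs(a-c)[170:260,130:235].mean(), np.abs(a-c)[100:115,100:400].mean())
E
```

```text
tip [0.6244615  0.15801218 0.0975    ] shoulder y -0.02998782004380529 bracket face -0.0293
[0.62076666 0.13395368 0.118     ]
bystander diff 5.636084656084656 4.672592592592593
```

```bash
python3 - <<'E'
from cell import *
print(get_state()["contact_force"],get_state()["clock"]); print(sign_off())
E
```

```text
[ 0.35446236 -0.10785565 -0.56479048] 26.2917
the job is handed in; nothing more can be done
None
```

Both drawers are closed, the locking bar is threaded through, and I handed the job in at 26.3 s of the 72 s allowed. I gripped each pull tab to set its drawer flush. I then took the grey bar from the rest and slid it in from the right, leaning 35° to clear the lamp, until the handle met the first bracket. Then I let go and backed the arm away.

**Last checks:**
- **Drawers:** the pulls measured x = 579.9 mm (right) and 580.6 mm (left). Flush should be about 580 mm.
- **Bar:** the pictures show it through all three brackets and both drawer eyes, with the tip past the left bracket. From the tip position, the shoulder is about 0.7 mm from the first bracket's face, within what I can measure. The push also stopped there on contact force.
- **Bottle, mug and jar:** a before-and-after comparison of the top picture showed only about background noise around them.
- **Arm:** clear of everything when I handed in.

**Small disagreement:** the right and middle brackets gave locking-line x values of 619.4 and 620.3 mm. I took this as measurement noise and aimed at 620 to 621 mm; the bar met no resistance before the handle reached the bracket.

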